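# Level the tilting table and set the hold-down screw to a sliding fit

## Task

Level the little tilting table by turning the black foot knob, then screw the red clamp knob down clockwise until its pad seats on the copper blank and, from there, back it off a quarter turn, so that the blank can just slide. Finish still gripping the red knob at that setting, with the table level: do not let go at the end. Leave the loose things round about where they are.

Things in the scene. Friction and masses are not known exactly. Their poses are not given: they have to be found in the camera images.
- table_base: fixed grey base plate of the tilting table, 115 (x) by 215 (y) by 14 mm, level; origin at the centre of its underside. An aluminium platform is hinged to it along x at y = -78 mm; its +y end rides on the foot screw. Black foot knob at x = 0, y = +78 mm; red clamp knob on a dark bridge on the platform at x = 0, y = -20 mm (bridge 72 mm along x, 22 along y, its brass bush's top 106 mm high)
- platform (a joint): tilt of the aluminium platform, rad: 0 = level, negative = the foot-knob end hangs low (at the start -0.045 to -0.072). Only the foot screw moves it: platform = -0.045 x foot_screw. The platform carries the copper blank, the clamp bridge and a round bull's-eye level (decoration)
- foot_screw (a joint): angle of the black foot knob on its vertical axis, rad, positive counter-clockwise seen from above; range -1.0 to 2.7; 0 when the platform is level. Clockwise raises the low end. Friction 0.08 N m; it stays where it is left and does not rise or sink as it turns
- foot_wing: black bar grip of the foot knob: 38 mm along its own x, 10 mm thick along y, 24 mm high along z; origin under its middle, 83 mm above the bench; z up. Grip it across its thickness (close along its y) from above.
- clamp_screw (a joint): angle of the red clamp knob, rad, positive counter-clockwise seen from above (unscrewing); 0 = pad seated on the copper blank, a hard stop; starts 0.9 to 1.6; a quarter turn back is 1.571. It sinks 2 mm per rad turned clockwise and rises again. Axis square to the platform. Friction 0.05 N m; stays where it is left
- clamp_wing: red bar grip of the clamp knob: 38 mm along its own x, 10 mm thick along y, 24 mm high along z; origin under its middle, 121 mm above the bench when seated and level, up to 4 mm higher when unscrewed, up to 5 mm lower before levelling; z up. Grip it across its thickness (close along its y) from above
- flux_jar: white jar with teal lid, 57 mm across, 63 mm high; loose bystander, origin at the centre of its underside
- solder_spool: black and white spool lying flat, 50 mm across, 29 mm high; loose bystander, origin at the centre of its underside
- loupe: black tapered eye loupe, 35 mm across, 28 mm high; loose bystander, origin at the centre of its underside
- pliers_flat: red-handled pliers, 140 mm long, 11 mm high; loose bystander, origin at the centre of its underside
- marker: white and blue marker pen, 135 mm long, 16 mm high; loose bystander, origin at the centre of its underside

How it is judged (in metres and radians):
On the way, in this order (a step that is already met when the one before it is completed fails the run):
1. the platform has been brought level (within 0.018 rad, about 1 degree) (value of joint platform between -0.018 and 0.018 rad), for 0.2 s.
2. the clamp screw has been turned down until it is seated (within 0.08 rad of the stop), the platform still level (all of step 1 and value of joint clamp_screw below 0.08 rad), for 0.2 s.
3. the clamp screw has been backed off a quarter turn (1.571 rad, within 0.26 rad) (value of joint clamp_screw between 1.311 and 1.831 rad), for 0.2 s.
At the end, for the whole second after the job is handed in: The platform is level within 0.018 rad (1 degree), the clamp screw stands a quarter turn (1.571 rad, within 0.26 rad, 15 degrees) off its seat and is still, and the fingers still hold the red knob with more than 2 N (all of step 1 and all of step 3 and velocity of joint clamp_screw between -0.05 and 0.05 rad/s and contact force between the fingers and clamp_wing above 2 N); the arm keeps its last pose, push and grip.
It fails at once if a loose bystander was moved by more than 30 mm (distance of any of flux_jar, solder_spool, loupe, pliers_flat, marker from where it was at the start of the episode above 0.03 m).
It also fails if it takes over 72 s, if anything falls off the work surface, if the arm or the gripper's body presses on something with over 40 N, if the wrist force passes 120 N, or if a joint passes its speed limit or range.

## Robot

A 6-joint arm with a two-finger parallel gripper is mounted at the origin on a cart in front of the work surface, level with it; the furniture and walls round the work are solid. World frame = base frame: x ahead of the robot, y to its left, z up, the work surface at z = 0. Lengths are in mm, angles in rad, forces in N, time in s.
With the tool pointing down it reaches from about 350 to 975 mm from the base axis. Payload 7.1 kg.
Tool frame: the origin (TCP) lies on the front face of the gripper's body, between the roots of the fingers; the fingertips stand 80 mm ahead of it and the grasp point (between the pads) lies 61 mm ahead of it (env.tips_ahead is the distance from the TCP to the fingertips, in mm); z points along the fingers, y is the line along which they close (so a half turn about z gives the same grasp; the last joint's range is limited). The gripper opens to 88 mm and grips with 3 to 60 N. Pads are 20 mm wide; open, the fingers measure 115 mm over their backs; the gripper's body (75 mm by 178 mm) begins 61 mm behind the grasp point.
Start: joints at [-1.143, 0.423, 1.63, -0, 1.089, -0.019], TCP at [270.066, -563.622, 302.675] pointing down, gripper open.
Joint ranges: [-3, 3], [-0.9, 2.11], [0.09, 2.58], [-1.31, 4.45], [0.11, 2.69], [-2.54, 2.54]. Speed limits (rad/s): [2.39, 2.39, 3.01, 3.14, 3.14, 3.14].

## Interface

Orientations are given as a unit quaternion [x, y, z, w].
In Python, from station import env, set_gripper, viewer, workorder gives the robot as it stands. Calls block until the motion is done:
- env.reach(position, orientation): joint-space move of the TCP to a pose.
- env.move_l(position, rot=None, rate=150, f_stop=None): straight line of the TCP; rot=None keeps the orientation; rate is the mean speed in mm/s. With f_stop (N) it stops when the force on the tool has changed by that much, and returns True; else False.
- env.move_joints(angles): joint-space move.
- set_gripper(opening): finger opening in mm; the grip force is fixed at half the most; returns when the fingers have stopped.
- env.hold(seconds).
- env.ik(position, orientation): joint angles nearest the present ones, or None.
- env.read_state(): the state.
- viewer.camera(name): name is "side" or "top" or "wrist"; returns the picture (420x560x3 uint8, blue, green, red); there is no depth.
- viewer.camera_params(name): a dict with "fx", "fy", "cx", "cy" (pixels), "pose" (4x4, takes a point from camera to world coordinates); the wrist camera has in their place "tool_from_camera" (4x4, takes a point from camera to tool coordinates, whose origin is the TCP and whose axes are the flange's). Camera axes: x right, y up, looking along -z (the intrinsics and any distortion apply to the point x, -y, -z); pixel columns grow to the right and rows downward; lengths in mm; the calibration is good to about 2 mm. A picture is of the moment at which its call begins: read the wrist's pose just before it. camera_params takes no time and is no camera call.
A pose or a line that the arm cannot do raises env.IKError and nothing moves.
- workorder.sign_off(): hands the job in; it is judged then, once.
The state is a dict: "time_s": time; "qpos": joint angles; "dq": joint speeds; "tau": joint torques, N m; "tool_pos": TCP position; "orientation": TCP orientation; "force": force on the tool from outside, world axes, zero at the start; "wrist_torque": the same for the moment, N m; "width": finger opening in mm; "grip_force": force on a finger pad.
Only numpy, scipy, OpenCV 4.12 (cv2) and the standard library are available. Lean on these libraries where they do the work, as an engineer would, in place of code of your own. Each camera call takes 0.05 s, during which the arm holds its last target. There are 200 camera calls.

## Working session

There is one attempt and no reset: what is moved stays moved. The work goes in short steps, each a Python script; the robot and the scene stay as the last script left them, time stands still between calls to the robot, and variables do not carry over. Pictures are saved under pics/ and viewed, at most 11 in all, crops included, and the job is handed in when it is done.

```bash
mkdir -p pics; ls; python3 - <<'E'
from station import env, viewer
import cv2, numpy as np
for n in ("top","side"):
    cv2.imwrite(f"pics/{n}0.png", viewer.camera(n))
    p=viewer.camera_params(n); print(n,{k:(np.round(v,3).tolist()) for k,v in p.items() if not isinstance(v,str)})
p=viewer.camera_params("wrist");print(p)
s=env.read_state();print(s)
E
```

```text
pics
top {'fx': 417.828, 'fy': 417.828, 'cx': 283.598, 'cy': 206.535, 'pose': [[0.053, 0.972, -0.23, 352.632], [-0.999, 0.053, -0.008, -250.462], [0.005, 0.23, 0.973, 922.812], [0.0, 0.0, 0.0, 1.0]]}
side {'fx': 514.347, 'fy': 514.347, 'cx': 270.442, 'cy': 213.18, 'pose': [[-0.998, -0.036, 0.054, 593.01], [0.064, -0.523, 0.85, 641.545], [-0.002, 0.852, 0.524, 630.18], [0.0, 0.0, 0.0, 1.0]]}
{'fx': 363.92049734789305, 'fy': 363.92049734789305, 'cx': 283.8524479117676, 'cy': 203.74848595069574, 'tool_from_camera': array([[-7.38869428e-04,  9.59650665e-01,  2.81193982e-01,
         7.73367249e+01],
       [ 9.99999718e-01,  7.45837160e-04,  8.22424932e-05,
        -1.95776488e-01],
       [-1.30800857e-04,  2.81193963e-01, -9.59650946e-01,
        -8.22961961e+01],
       [ 0.00000000e+00,  0.00000000e+00,  0.00000000e+00,
         1.00000000e+00]])}
{'time_s': 0.1, 'qpos': array([-1.14303954e+00,  4.23746199e-01,  1.63063692e+00, -1.29178333e-05,
        1.08860495e+00, -1.89934093e-02]), 'dq': array([-2.94426680e-06, -5.68731056e-04, -1.77745772e-03,  1.54529951e-03,
       -4.12031832e-04,  2.11048914e-03]), 'tau': array([ 3.66075719e-04, -5.45615137e+01, -2.74323463e+01,  6.44714828e-02,
        1.88050914e-02, -2.82937799e-05]), 'tool_pos': array([ 269.87795771, -563.2759863 ,  301.98156104]), 'orientation': array([ 9.75154444e-01,  2.21524995e-01, -1.47209828e-04, -6.82027572e-04]), 'force': array([-0.02405502,  0.1410165 ,  1.07475163]), 'wrist_torque': array([0.00363191, 0.03472933, 0.05611199]), 'grip_force': 0.0, 'width': 88.02716151222384}
```

View pics/top0.png

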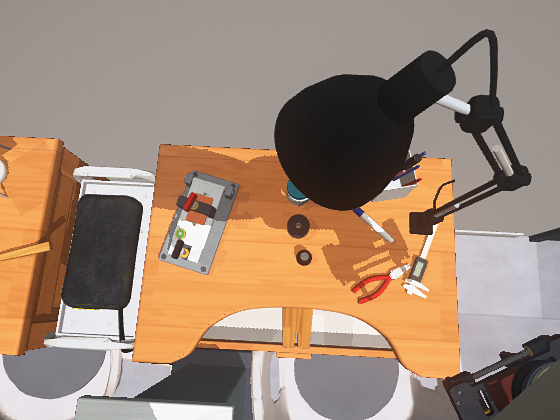

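View pics/side0.png

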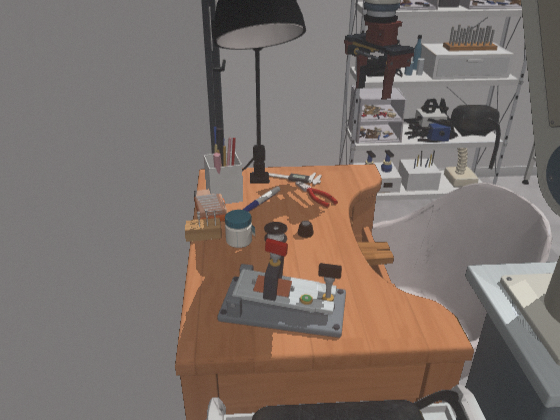

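The top view shows the table at about (200,222), with the foot knob at (180,250) nearer the robot and the red knob at (190,203). The lamp head, around (345,140), is clear of it. In the side view the red knob is at (277,247) and the black one at (330,270). I'll enlarge both.

```bash
python3 - <<'E'
import cv2, numpy as np
a=cv2.imread("pics/top0.png")[160:285,145:255]; b=cv2.imread("pics/side0.png")[230:340,210:355]
a=cv2.resize(a,None,fx=4.8,fy=4.8,interpolation=cv2.INTER_CUBIC); b=cv2.resize(b,None,fx=5.4,fy=5.4,interpolation=cv2.INTER_CUBIC)
cv2.imwrite("pics/topc.png",a); cv2.imwrite("pics/sidec.png",b); print(a.shape,b.shape)
E
```

```text
(600, 528, 3) (594, 783, 3)
```

View pics/topc.png

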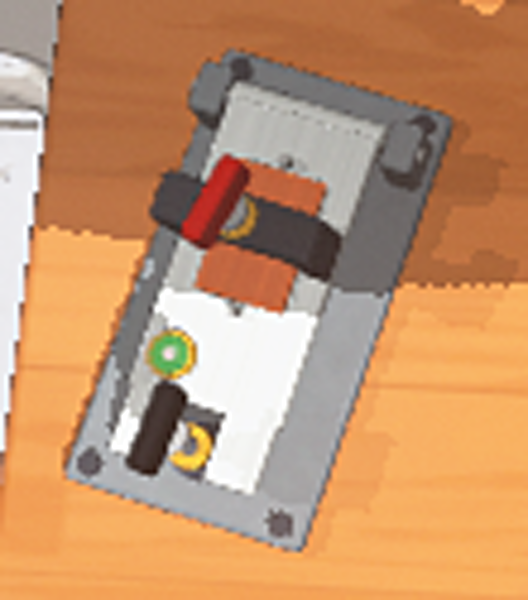

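View pics/sidec.png

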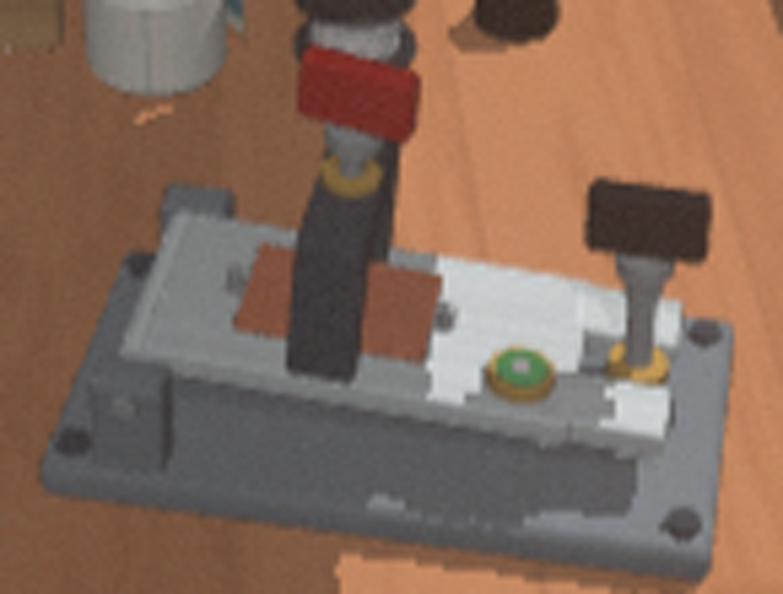

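The enlarged top view shows the base plate corners at crop (228,48), (452,118), (302,552) and (66,476). The red wing's top runs from (233,162) to (198,243), and the black wing's top from (170,385) to (143,470). The side view shows the same plate corners, with the foot end low. I'll fit the base pose from these corners.

```bash
cat > geo.py <<'E'
import numpy as np
from station import env, viewer
from scipy.spatial.transform import Rotation as R
def proj(n,P,T=None):
    p=viewer.camera_params(n); T=np.array(p["pose"] if T is None else T@p["tool_from_camera"])
    c=(np.atleast_2d(P)-T[:3,3])@T[:3,:3]
    return np.c_[p["cx"]+p["fx"]*c[:,0]/-c[:,2], p["cy"]+p["fy"]*c[:,1]/c[:,2]]
def back(n,uv,z,T=None):
    p=viewer.camera_params(n); T=np.array(p["pose"] if T is None else T@p["tool_from_camera"])
    uv=np.atleast_2d(uv); d=np.c_[(uv[:,0]-p["cx"])/p["fx"],-(uv[:,1]-p["cy"])/p["fy"],-np.ones(len(uv))]@T[:3,:3].T
    return T[:3,3]+d*((z-T[2,3])/d[:,2])[:,None]
def down(yaw): # tool pointing down, tool y (closing line) at world heading yaw
    return R.from_matrix(np.array([[np.sin(yaw),np.cos(yaw),0],[-np.cos(yaw),np.sin(yaw),0],[0,0,-1]])).as_quat()
E
python3 - <<'E'
from geo import *
from scipy.optimize import least_squares
top=np.array([[228,48],[452,118],[302,552],[66,476]])/4.8+[145,160]
side=np.array([[45,470],[130,258],[733,325],[715,560]])/5.4+[210,230]
loc=np.array([[57.5,-107.5],[-57.5,-107.5],[-57.5,107.5],[57.5,107.5]])
def W(q,l,z=14):
    l=np.atleast_2d(l);c,s=np.cos(q[2]),np.sin(q[2]); return np.c_[q[0]+c*l[:,0]-s*l[:,1],q[1]+s*l[:,0]+c*l[:,1],np.full(len(l),z)]
f=lambda q:np.r_[(proj("top",W(q,loc))-top).ravel(),(proj("side",W(q,loc))-side).ravel()]
r=least_squares(f,[500,0,1.4]);q=r.x
print(q,np.round(r.fun,1))
foot=W(q,[0,78])[0];cl=W(q,[0,-20])[0];print("foot",foot,"clamp",cl)
t=lambda a:np.array(a)/4.8+[145,160]
for n,a,z in(("foot",[[170,385],[143,470]],107),("red",[[233,162],[198,243]],144)):
    b=back("top",t(a),z);d=b[0]-b[1];print(n,b.mean(0),np.linalg.norm(d),"axis heading",np.arctan2(d[1],d[0]))
s=env.read_state()
Rm=R.from_quat(s["orientation"]).as_matrix();print("tool y heading",np.arctan2(Rm[1,1],Rm[0,1]))
for pt in(foot,cl):
  for y in np.arange(-3.1,3.2,0.5):
    j=env.ik([pt[0],pt[1],200],down(y)); print(round(y,1),None if j is None else np.round(j,2))
E
```

```text
[524.92027427 -56.43797118   1.3235837 ] [-1.8 -0.6 -0.7 -0.8 -1.5  0.5 -2.4  0.4 -0.9 -1.2 -0.6 -2.9  0.8 -2.3
  0.1 -1.7]
foot [449.29160975 -37.35119296  14.        ] clamp [544.31223953 -61.33201688  14.        ]
foot [449.13975067 -41.49248966 107.        ] 35.91755833528604 axis heading -0.19873042686715153
red [535.84821065 -64.40638883 144.        ] 35.53976187424527 axis heading -0.29839119640166006
tool y heading -1.12404011971866Traceback (most recent call last):
  File "<stdin>", line 19, in <module>
  File "geo.py", line 13, in down
    return R.from_matrix(np.array([[np.sin(yaw),np.cos(yaw),0],[-np.cos(yaw),np.sin(yaw),0],[0,0,-1]])).as_quat()
           ~~~~~~~~~~~~~^^^^^^^^^^^^^^^^^^^^^^^^^^^^^^^^^^^^^^^^^^^^^^^^^^^^^^^^^^^^^^^^^^^^^^^^^^^^^^^
  File "scipy/spatial/transform/_rotation.pyx", line 1143, in scipy.spatial.transform._rotation.Rotation.from_matrix
ValueError: Non-positive determinant (left-handed or null coordinate frame) in rotation matrix 0: [[-0.04158066 -0.99913515  0.        ]
 [ 0.99913515 -0.04158066  0.        ]
 [ 0.          0.         -1.        ]].
```

```bash
sed -i 's/\[\[np.sin(yaw)/[[-np.sin(yaw)/; s/\[-np.cos(yaw),np.sin(yaw),0\]/[np.cos(yaw),np.sin(yaw),0]/' geo.py
python3 - <<'E'
from geo import *
for n,u in(("lampbase",[420,222]),):print(n,back("top",u,0))
for z in(300,400,500,600):print(z,back("top",[[345,145],[275,130],[345,210]],z)[:,:2].round().tolist(), proj("side",back("top",[345,145],z)).round())
for pt in([449,-37],[544,-61]):
  for y in np.arange(-3.1,3.2,0.6):
    j=env.ik([pt[0],pt[1],200],down(y)); print(round(y,1),None if j is None else np.round(j,2))
print(env.ik([200,-417,300],env.read_state()["orientation"]))
E
```

```text
lampbase [[ 552.14224467 -552.02377734    0.        ]]
300 [[606.0, -338.0], [625.0, -225.0], [500.0, -340.0]] [[232.  95.]]
400 [[565.0, -324.0], [581.0, -229.0], [476.0, -325.0]] [[252.  44.]]
500 [[524.0, -310.0], [538.0, -233.0], [453.0, -311.0]] [[275. -14.]]
600 [[484.0, -296.0], [494.0, -237.0], [429.0, -297.0]] [[301. -81.]]
-3.1 None
-2.5 [-0.11  0.34  2.08 -0.    0.73  2.39]
-1.9 [-0.11  0.34  2.08 -0.    0.73  1.79]
-1.3 [-0.11  0.34  2.08 -0.    0.73  1.19]
-0.7 [-0.11  0.34  2.08 -0.    0.73  0.59]
-0.1 [-0.11  0.34  2.08 -0.    0.73 -0.01]
0.5 [-0.11  0.34  2.08 -0.    0.73 -0.61]
1.1 [-0.11  0.34  2.08 -0.    0.73 -1.21]
1.7 [-0.11  0.34  2.08 -0.    0.73 -1.81]
2.3 [-0.11  0.34  2.08 -0.    0.73 -2.41]
2.9 None
-3.1 None
-2.5 [-0.13  0.45  1.87 -0.    0.82  2.37]
-1.9 [-0.13  0.45  1.87 -0.    0.82  1.77]
-1.3 [-0.13  0.45  1.87 -0.    0.82  1.17]
-0.7 [-0.13  0.45  1.87 -0.    0.82  0.57]
-0.1 [-0.13  0.45  1.87 -0.    0.82 -0.03]
0.5 [-0.13  0.45  1.87 -0.    0.82 -0.63]
1.1 [-0.13  0.45  1.87 -0.    0.82 -1.23]
1.7 [-0.13  0.45  1.87 -0.    0.82 -1.83]
2.3 [-0.13  0.45  1.87 -0.    0.82 -2.43]
2.9 None
[-1.14931182e+00  1.86838741e-01  1.97919225e+00 -2.43691759e-05
  9.76956988e-01 -2.52580376e-02]
```

```bash
python3 - <<'E'
from geo import *
from station import set_gripper
import cv2
env.move_joints(env.ik([190,-400,310],env.read_state()["orientation"]))
q=env.ik([470,-40,290],down(1.37)); j=np.array(env.read_state()["qpos"]); j[0]=q[0]; j[5]=q[5]; env.move_joints(j)
env.reach([480,-40,290],down(1.37)); set_gripper(44)
s=env.read_state(); np.savez("w1.npz",p=s["tool_pos"],o=s["orientation"])
cv2.imwrite("pics/w1.png",viewer.camera("wrist")); print(s["time_s"],s["tool_pos"],s["qpos"],s["force"])
E
```

```text
3.6 [479.99980885 -39.98280669 290.01325914] [-1.07806891e-01  2.29709706e-01  1.95036567e+00 -1.89952136e-05
  9.61499074e-01 -1.47786887e+00] [-0.91216064 -0.51590945 -0.52842681]
```

View pics/w1.png

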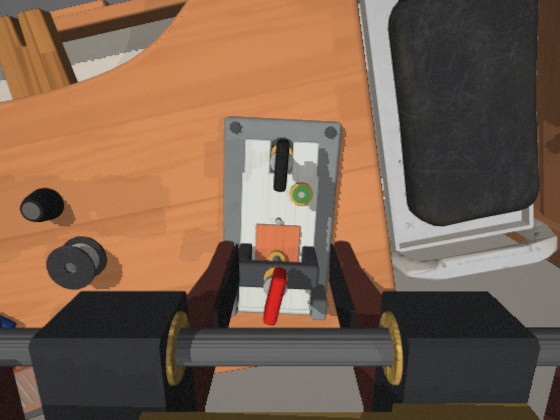

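The wrist view shows the black wing's top running from (284,142) to (281,187), the red top from (279,272) to (272,320), and the base's near corners at (225,118) and (341,124).

```bash
python3 - <<'E'
from geo import *
d=np.load("w1.npz");T=np.eye(4);T[:3,:3]=R.from_quat(d["o"]).as_matrix();T[:3,3]=d["p"]
for n,a,z in(("foot",[[284,142],[281,187]],107),("red",[[280,272],[272,320]],144),("base",[[225,118],[341,124]],14)):
    b=back("wrist",a,z,T);e=b[0]-b[1];print(n,b.round(1).tolist(),b.mean(0),np.linalg.norm(e),"axis",np.arctan2(-e[1],-e[0]))
E
```

```text
foot [[435.0, -30.5, 107.0], [467.4, -39.4, 107.0]] [451.22201236 -34.96342905 107.        ] 33.556617193791844 axis -0.268407276889875
red [[517.7, -50.2, 144.0], [553.9, -63.6, 144.0]] [535.79993959 -56.91332453 144.        ] 38.61408836533185 axis -0.35440105651692955
base [[412.0, -83.6, 14.0], [439.8, 24.6, 14.0]] [425.92450301 -29.49234198  14.        ] 111.71665940969818 axis 1.3188582708585685
```

```bash
cat > turn.py <<'E'
from geo import *
from station import set_gripper
def st():
    s=env.read_state(); return s["time_s"],np.array(s["force"]),np.array(s["wrist_torque"]),np.array(s["tool_pos"]),s
def turn(c,z,yaw,dyaw,step,dzdrad=0,stop=None,k=0.03,verbose=True,t0=None):
    """turn by dyaw about vertical axis through c, easing the centre by the side force; stop on |torque z change|>stop"""
    c=np.array(c,float); n=max(1,int(np.ceil(abs(dyaw)/step))); h=dyaw/n; hit=False
    f0=st()[1] if t0 is None else t0
    for i in range(n):
        yaw+=h; z+=h*dzdrad
        env.move_joints(env.ik([*c,z],down(yaw)))
        t,f,m,p,s=st()
        if verbose: print(f"{t:.2f} yaw {yaw:.3f} j6 {s['qpos'][5]:.3f} f {f.round(1)} m {m.round(2)} g {s['grip_force']:.0f} w {s['width']:.1f} c {c.round(1)}")
        c+=np.clip(k*(f-f0)[:2],-.5,.5)
        if stop and abs(m[2])>stop: hit=True;break
    return c,z,yaw,hit
E
python3 - <<'E'
from turn import *
c=[451.5,-36];y=1.32
env.reach([*c,230],down(y)); f0=st()[1]; m0=st()[2]
print(env.move_l([*c,159],rate=80,f_stop=10)); set_gripper(4)
t,f,m,p,s=st(); print(t,f0,m0,f,m,p,s["width"],s["grip_force"],s["tau"][5])
c,z,y,h=turn(c,159,y,-0.3,0.1,t0=f0)
E
```

```text
False
5.625 [-0.66427263 -0.42135399  0.04320865] [ 0.02630419 -0.16118791  0.02264389] [-1.31906922 -3.73547445  2.85042771] [-0.66534503  0.08910155  0.02287192] [451.54666235 -36.26636245 159.17839382] 17.24363467970328 30.00095397233963 0.016917415196076035
5.88 yaw 1.220 j6 -1.328 f [-1.6 -3.1  4.5] m [-0.77  0.08 -0.09] g 30 w 17.4 c [451.5 -36. ]
6.12 yaw 1.120 j6 -1.230 f [-1.1 -3.1  5.6] m [-0.49  0.01 -0.06] g 30 w 17.1 c [451.5 -36.1]
6.38 yaw 1.020 j6 -1.132 f [-0.5 -1.1  6.2] m [-0.1  -0.05 -0.08] g 30 w 17.3 c [451.5 -36.2]
```

```bash
python3 - <<'E'
from station import viewer
import cv2
a=viewer.camera("wrist"); b=viewer.camera("side")
cv2.imwrite("pics/g1.png",cv2.hconcat([cv2.resize(a[100:400,130:430],(400,400)),cv2.resize(b[220:345,220:345],(400,400),interpolation=cv2.INTER_CUBIC)]))
E
```

```text
(no output)
```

View pics/g1.png

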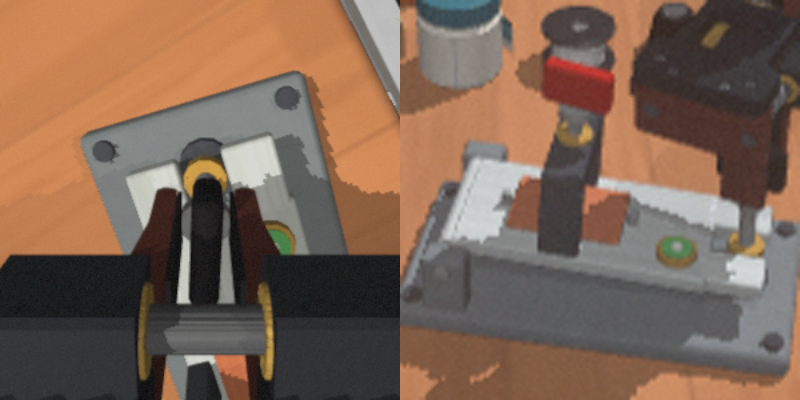

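The wrist view shows the wing at (205,230) lying square between the two fingers. The reaction of about 0.08 N m matches the screw friction, so the grip holds. Next I'll turn clockwise to the end stop at -1.0 as a reference.

```bash
python3 - <<'E'
from turn import *
c,z,y,h=turn([451.5,-36.2],159,1.02,-2.5,0.1,stop=0.3,t0=np.array([-.66,-.42,0]))
print(c,z,y,h)
E
```

```text
6.72 yaw 0.920 j6 -1.032 f [-0.  -0.2  5.1] m [ 0.01 -0.08 -0.08] g 30 w 17.5 c [451.5 -36.2]
6.97 yaw 0.820 j6 -0.933 f [0.8 1.6 6.3] m [ 0.29 -0.16 -0.02] g 30 w 17.0 c [451.5 -36.2]
7.22 yaw 0.720 j6 -0.834 f [1.  2.1 5.1] m [ 0.51 -0.22 -0.05] g 30 w 17.3 c [451.6 -36.1]
7.47 yaw 0.620 j6 -0.734 f [0.7 3.5 4.8] m [ 0.57 -0.28 -0.05] g 30 w 16.9 c [451.6 -36.1]
7.72 yaw 0.520 j6 -0.633 f [1.4 4.3 4.5] m [ 0.76 -0.44 -0.01] g 30 w 17.4 c [451.7 -35.9]
7.97 yaw 0.420 j6 -0.532 f [2.3 4.7 5.1] m [ 0.81 -0.58 -0.04] g 30 w 17.0 c [451.7 -35.8]
8.22 yaw 0.320 j6 -0.431 f [3.1 3.6 4.5] m [ 0.71 -0.59 -0.11] g 30 w 17.3 c [451.8 -35.6]
8.47 yaw 0.220 j6 -0.331 f [2.7 3.9 6. ] m [ 0.68 -0.77 -0.06] g 30 w 17.3 c [451.9 -35.5]
8.72 yaw 0.120 j6 -0.231 f [4.8 2.8 4.6] m [ 0.48 -0.84 -0.08] g 30 w 17.2 c [452.  -35.4]
8.97 yaw 0.020 j6 -0.130 f [5.1 1.6 4.6] m [ 0.25 -0.91 -0.06] g 30 w 17.0 c [452.2 -35.3]
9.22 yaw -0.080 j6 -0.030 f [4.6 0.8 4.4] m [-0.04 -1.   -0.03] g 30 w 17.0 c [452.4 -35.2]
9.47 yaw -0.180 j6 0.070 f [ 5.5 -0.8  5.4] m [-0.22 -1.   -0.07] g 30 w 17.2 c [452.5 -35.2]
9
[... 591 characters left out ...]
9 f [ 4.2 -2.2  6.1] m [-0.4  -0.68 -0.08] g 30 w 16.9 c [453.6 -35.5]
11.47 yaw -0.980 j6 0.869 f [ 3.8 -2.9  6.7] m [-0.5  -0.73 -0.08] g 30 w 17.1 c [453.8 -35.6]
11.72 yaw -1.080 j6 0.968 f [ 3.6 -3.2  6.4] m [-0.55 -0.67 -0.11] g 30 w 16.9 c [453.9 -35.6]
11.97 yaw -1.180 j6 1.068 f [ 2.7 -3.8  7.5] m [-0.5  -0.65 -0.03] g 30 w 16.7 c [454.1 -35.7]
12.22 yaw -1.280 j6 1.168 f [ 3.3 -2.7  6.6] m [-0.52 -0.57  0.22] g 30 w 17.1 c [454.2 -35.8]
12.47 yaw -1.380 j6 1.268 f [ 2.7 -4.5  8.7] m [-0.77 -0.38 -0.05] g 30 w 17.1 c [454.3 -35.9]
12.72 yaw -1.480 j6 1.367 f [ 1.9 -4.1  8.9] m [-0.65 -0.37  0.25] g 30 w 17.1 c [454.4 -36. ]
[454.45214991 -36.11948942] 159.0 -1.4800000000000002 False
```

```bash
python3 - <<'E'
from station import viewer
import cv2
a=viewer.camera("wrist"); b=viewer.camera("side")
cv2.imwrite("pics/g2w.png",a);cv2.imwrite("pics/g2s.png",b)
cv2.imwrite("pics/g2.png",cv2.hconcat([cv2.resize(a[100:400,130:430],(400,400)),cv2.resize(b[220:345,220:345],(400,400),interpolation=cv2.INTER_CUBIC)]))
E
```

```text
(no output)
```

View pics/g2.png

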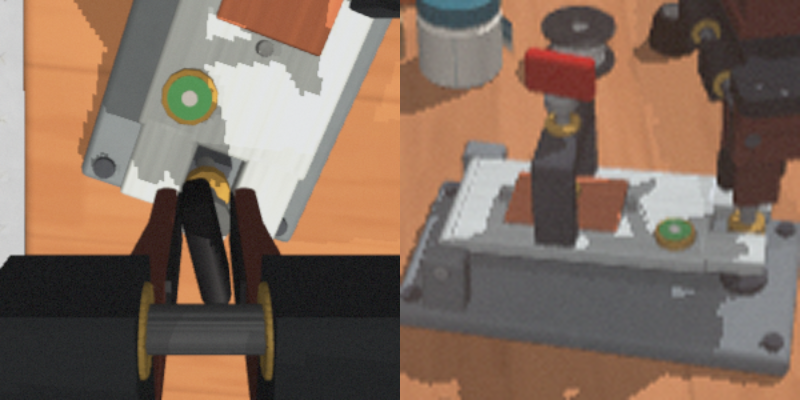

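The wrist crop shows the wing skewed in the pads, from (195,190) to (218,300). So it reached the stop and the fingers slipped round it. The side view shows the foot end raised. I'll measure the wing's real heading and check the tilt change from the red knob's shift.

```bash
cat > tilt.py <<'E'
from geo import *
import cv2
from scipy.optimize import least_squares
def shift(f0,f1,box):
    a=cv2.cvtColor(cv2.imread(f0),cv2.COLOR_BGR2GRAY).astype(np.float32);b=cv2.cvtColor(cv2.imread(f1),cv2.COLOR_BGR2GRAY).astype(np.float32)
    x0,y0,x1,y1=box;up=lambda i:cv2.resize(i,None,fx=8,fy=8,interpolation=cv2.INTER_CUBIC)
    t=up(a[y0:y1,x0:x1]);s=up(b[y0-12:y1+12,x0-14:x1+14]);r=cv2.matchTemplate(s,t,cv2.TM_CCOEFF_NORMED)
    _,v,_,l=cv2.minMaxLoc(r);return np.array([l[0]/8-14,l[1]/8-12]),v
def loc(p,q=(526,-56,1.322)):
    c,s=np.cos(q[2]),np.sin(q[2]);return np.array([q[0]+c*p[0]-s*p[1],q[1]+s*p[0]+c*p[1],p[2]])
def rotx(p,t,hz): # platform tilt about the hinge
    y,z=p[1]+78,p[2]-hz;return np.array([p[0],-78+y*np.cos(t)-z*np.sin(t),hz+y*np.sin(t)+z*np.cos(t)])
E
python3 - <<'E'
from tilt import *
s=env.read_state();T=np.eye(4);T[:3,:3]=R.from_quat(s["orientation"]).as_matrix();T[:3,3]=s["tool_pos"]
Y=T[:3,1];print("tool heading",np.arctan2(Y[1],Y[0]))
a=np.array([[195,195],[218,295]])*.75+[130,100];b=back("wrist",a,107,T);e=b[1]-b[0];print(b,np.linalg.norm(e),"axis",np.arctan2(e[1],e[0]))
print("hinge px",np.array([122,408])/5.4+[210,230],[ (z,proj("side",loc([52,-78,z])).round(1).tolist()) for z in(30,40,50)])
for n,box,p in(("red",(264,238,290,257),[0,-20,138]),("bush",(264,256,284,268),[0,-20,104]),("level",(298,291,315,306),None)):
    print(n,shift("pics/side0.png","pics/g2s.png",box))
    if p:
        for hz in(30,40):print(hz,[(d,(proj("side",loc(rotx(p,d-.065,hz)))-proj("side",loc(rotx(p,-.065,hz)))).round(1).tolist()) for d in(.05,.08,.1,.12)])
E
```

```text
tool heading -1.4711807648762596
[[473.67415118 -31.21053424 107.        ]
 [440.12681245 -41.70358805 107.        ]] 35.15007985097677 axis -2.8384495342216436
hinge px [232.59259259 305.55555556] [(30, [[233.8, 309.0]]), (40, [[233.5, 304.5]]), (50, [[233.3, 300.0]])]
red (array([-5.625, -2.875]), 0.6605887413024902)
30 [(0.05, [[-3.1, -1.9]]), (0.08, [[-5.0, -2.9]]), (0.1, [[-6.3, -3.6]]), (0.12, [[-7.6, -4.3]])]
40 [(0.05, [[-2.8, -1.8]]), (0.08, [[-4.6, -2.9]]), (0.1, [[-5.7, -3.5]]), (0.12, [[-6.9, -4.2]])]
bush (array([-3.875, -3.625]), 0.7367223501205444)
30 [(0.05, [[-2.1, -1.7]]), (0.08, [[-3.3, -2.6]]), (0.1, [[-4.2, -3.3]]), (0.12, [[-5.1, -3.9]])]
40 [(0.05, [[-1.8, -1.6]]), (0.08, [[-2.9, -2.6]]), (0.1, [[-3.6, -3.2]]), (0.12, [[-4.4, -3.8]])]
level (array([-0.125, -6.75 ]), 0.8929148316383362)
```

```bash
python3 - <<'E'
from turn import *
import cv2
set_gripper(34); c=[454.5,-36.3]
env.reach([*c,159],down(-1.27)); env.hold(.2); f0=st()[1]; set_gripper(4); t,f,m,p,s=st(); print(t,f0,f,m,s["width"])
c,z,y,h=turn(c,159,-1.27,1.0,0.1,t0=f0,k=0.05); print(c,z,y,h)
cv2.imwrite("pics/g3w.png",viewer.camera("wrist"))
set_gripper(40); env.move_l([*c,290],rate=120)
cv2.imwrite("pics/g3s.png",viewer.camera("side"));cv2.imwrite("pics/g3t.png",viewer.camera("top"))
from tilt import *
print([shift("pics/side0.png","pics/g3s.png",b) for b in((264,238,290,257),(264,256,284,268),(298,291,315,306))])
a=cv2.imread("pics/g3w.png");b=cv2.imread("pics/g3s.png");t=cv2.imread("pics/g3t.png")
cv2.imwrite("pics/g3.png",cv2.hconcat([cv2.resize(a[100:400,130:430],(400,400)),cv2.resize(b[225:350,215:340],(400,400),interpolation=cv2.INTER_CUBIC)]))
print(st()[0])
E
```

```text
14.2667 [0.59257613 0.29495224 0.08084406] [-1.2625269   1.20701225  0.83548234] [ 0.19236742  0.01192189 -0.02877784] 17.548655849566376
14.52 yaw -1.170 j6 1.067 f [-0.3  2.6 -0.1] m [0.53 0.06 0.09] g 30 w 17.6 c [454.5 -36.3]
14.77 yaw -1.070 j6 0.969 f [0.1 3.7 0.5] m [0.72 0.11 0.09] g 30 w 16.9 c [454.5 -36.2]
15.02 yaw -0.970 j6 0.870 f [-0.9  4.3  1.5] m [0.87 0.13 0.07] g 30 w 17.3 c [454.4 -36. ]
15.27 yaw -0.870 j6 0.771 f [-1.1  5.5  2.1] m [0.86 0.17 0.11] g 30 w 17.0 c [454.4 -35.8]
15.52 yaw -0.770 j6 0.672 f [-1.7  3.8  1.8] m [0.72 0.28 0.13] g 30 w 17.2 c [454.3 -35.6]
15.77 yaw -0.670 j6 0.572 f [-2.1  3.   2.4] m [0.6  0.33 0.08] g 30 w 17.0 c [454.2 -35.4]
16.02 yaw -0.570 j6 0.472 f [-2.3  2.2  2.5] m [0.53 0.44 0.09] g 30 w 17.2 c [454.  -35.2]
16.27 yaw -0.470 j6 0.372 f [-3.3  2.8  3.2] m [0.45 0.51 0.06] g 30 w 16.8 c [453.9 -35.2]
16.52 yaw -0.370 j6 0.272 f [-3.8  1.6  2.6] m [0.31 0.52 0.06] g 30 w 17.4 c [453.7 -35. ]
16.77 yaw -0.270 j6 0.173 f [-4.7  1.8  2.8] m [0.19 0.52 0.04] g 30 w 17.3 c [453.5 -35. ]
[453.20353397 -34.89025418] 159.0 -0.27 False
[(array([-3.125, -1.75 ]), 0.6532958149909973), (array([-1.75 , -2.625]), 0.7376413345336914), (array([-0.125, -4.125]), 0.8615965247154236)]
18.725
```

View pics/g3.png

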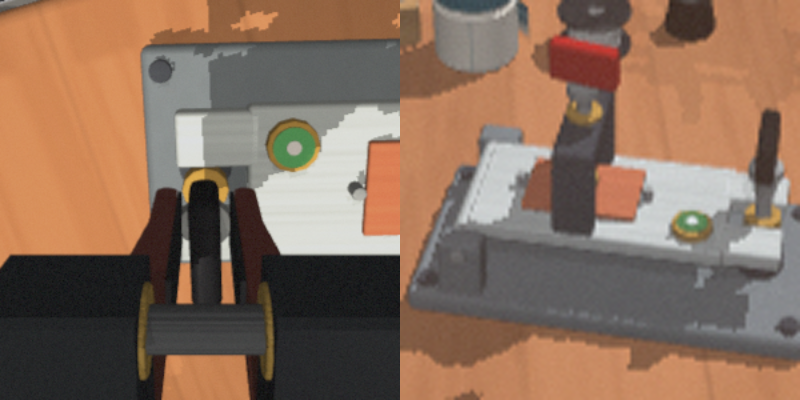

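The platform is level by two checks. The level vial moved 61 % of the full swing, and the black wing now lies along the base's x axis. Next is the red knob: grip it, turn clockwise past the seat by a small margin, and look.

```bash
python3 - <<'E'
from turn import *
import cv2
c=[546,-60.5]; y=1.24
env.reach([*c,290],down(y)); env.move_l([*c,230],rate=120); f0=st()[1]
print(env.move_l([*c,199],rate=60,f_stop=10)); set_gripper(4); t,f,m,p,s=st(); print(t,f0,f,m,s["width"])
c,z,y,h=turn(c,199,y,-1.3,0.1,dzdrad=2,t0=f0,k=0.05)
c,z,y,h=turn(c,z,y,-0.4,0.05,dzdrad=1,stop=0.2,t0=f0,k=0.05); print(c,z,y,h)
env.hold(.3); a=viewer.camera("wrist"); b=viewer.camera("side"); cv2.imwrite("pics/r1w.png",a)
cv2.imwrite("pics/r1.png",cv2.hconcat([cv2.resize(a[100:400,130:430],(400,400)),cv2.resize(b[225:350,215:340],(400,400),interpolation=cv2.INTER_CUBIC)]))
E
```

```text
False
21.925 [ 0.73485679 -0.64056639  0.77755619] [ 0.37301112 -1.23425117  1.52995797] [-0.10841049 -0.07546582  0.02515867] 17.249942243379003
22.18 yaw 1.140 j6 -1.274 f [0.2 0.8 2.2] m [ 0.   -0.1  -0.08] g 30 w 17.8 c [546.  -60.5]
22.43 yaw 1.040 j6 -1.176 f [0.4 0.5 1.4] m [ 0.11 -0.25 -0.07] g 30 w 17.7 c [546.  -60.4]
22.68 yaw 0.940 j6 -1.077 f [0.8 1.1 1.7] m [ 0.29 -0.35 -0.08] g 30 w 17.3 c [546.  -60.4]
22.93 yaw 0.840 j6 -0.977 f [1.2 2.3 2.5] m [ 0.43 -0.5  -0.07] g 30 w 17.2 c [546.  -60.3]
23.18 yaw 0.740 j6 -0.877 f [2.6 2.  2.2] m [ 0.52 -0.7  -0.07] g 30 w 17.3 c [546.  -60.1]
23.43 yaw 0.640 j6 -0.777 f [3.9 3.1 2.7] m [ 0.48 -0.82 -0.05] g 30 w 16.9 c [546.1 -60. ]
23.68 yaw 0.540 j6 -0.676 f [4.2 2.4 2.2] m [ 0.4  -0.94 -0.06] g 30 w 17.0 c [546.2 -59.8]
23.93 yaw 0.440 j6 -0.576 f [5.5 2.6 2.7] m [ 0.34 -0.97 -0.  ] g 30 w 17.3 c [546.4 -59.7]
24.18 yaw 0.340 j6 -0.476 f [5.  1.  3.3] m [ 0.2  -0.98 -0.05] g 30 w 17.2 c [546.6 -59.5]
24.43 yaw 0.240 j6 -0.376 f [ 5.4 -0.2  3.7] m [-0.01 -0.95 -0.07] g 30 w 17.5 c [546.9 -59.4]
24.68 yaw 0.140 j6 -0.276 f [ 4.2 -0.3  3.4] m [-0.05 -1.03 -0.06] g 30 w 17.3 c [547.1 -59.4]
24.93 yaw 0.040 j6 -0.175 f [ 5.5 -0.9  3.5] m [-0.19 -1.   -0.06] g 30 w 17.3 c [547.3 -59.4]
25.18 yaw -0.060 j6 -0.076 f [ 3.5 -1.1  4. ] m [-0.22 -0.98 -0.06] g 30 w 17.3 c [547.5 -59.4]
25.43 yaw -0.110 j6 -0.024 f [ 3.5 -1.2  4.6] m [-0.32 -0.97  0.04] g 30 w 17.3 c [547.6 -59.4]
25.68 yaw -0.160 j6 0.027 f [ 4.7 -1.8  4.2] m [-0.33 -0.93 -0.02] g 30 w 17.4 c [547.8 -59.5]
25.93 yaw -0.210 j6 0.078 f [ 4.  -1.3  4.7] m [-0.32 -0.84  0.25] g 30 w 17.2 c [548.  -59.5]
[548.13442706 -59.54199745] 196.2500000000001 -0.21000000000000008 True
```

View pics/r1.png

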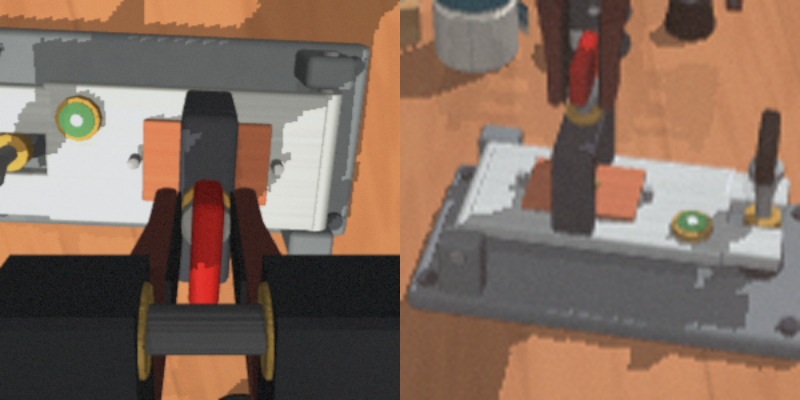

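The torque jumped to 0.25 N m at yaw -0.21, next to the predicted seat at -0.25. The crop shows the red wing square in the pads at (207,240). I'll press 0.15 rad further to be sure it is seated, then square the grip and back off.

```bash
python3 - <<'E'
from turn import *
import cv2
f0=np.array([.7,-.6,.8])
c,z,y,h=turn([548.1,-59.5],196.2,-0.21,-0.16,0.04,t0=f0,k=0.05); env.hold(.3); print(st()[2])
a=viewer.camera("wrist"); cv2.imwrite("pics/r2w.png",a)
cv2.imwrite("pics/r2.png",cv2.resize(a[200:350,210:360],(600,600),interpolation=cv2.INTER_CUBIC)); np.savez("r2.npz",c=c,z=z,y=y)
print(c,z,y)
E
```

```text
26.57 yaw -0.250 j6 0.119 f [4.7 2.4 5.3] m [ 0.31 -0.86  0.03] g 30 w 17.6 c [548.1 -59.5]
26.82 yaw -0.290 j6 0.159 f [3.8 0.7 6. ] m [ 0.09 -0.79  0.24] g 30 w 17.2 c [548.3 -59.3]
27.07 yaw -0.330 j6 0.199 f [5.2 3.8 5.3] m [ 0.6  -0.87  0.05] g 30 w 17.2 c [548.5 -59.3]
27.32 yaw -0.370 j6 0.239 f [3.7 2.3 6.1] m [ 0.41 -0.77  0.25] g 30 w 17.1 c [548.7 -59.1]
[ 0.43100948 -0.81720092  0.26558743]
[548.82832288 -58.9184498 ] 196.2 -0.36999999999999994
```

View pics/r2.png

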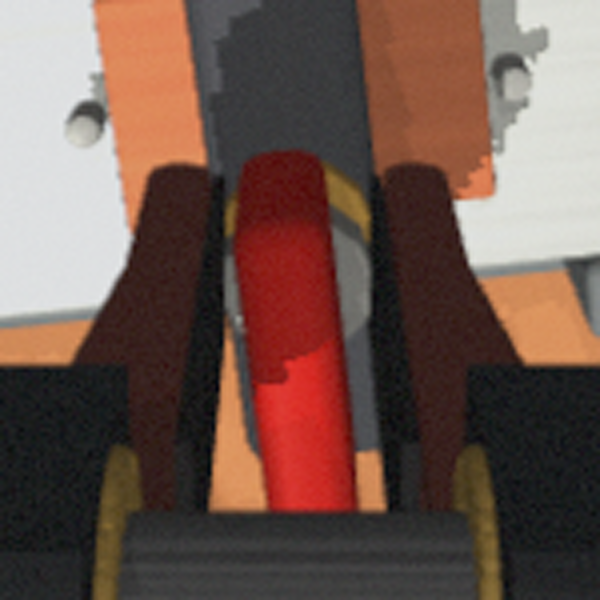

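The wing stays parallel to the bridge while the pads have turned about 0.12 rad past it, so the pad is seated. Now I'll square the grip and back off a quarter turn.

```bash
python3 - <<'E'
from turn import *
import cv2
set_gripper(34); c=[548,-59.6]; y=-0.25
env.reach([*c,196.2],down(y)); env.hold(.2); f0=st()[1]; set_gripper(4); print(st()[:3])
c,z,y,h=turn(c,196.2,y,1.571,0.1,dzdrad=2,t0=f0,k=0.05); print(c,z,y)
env.hold(.5); t,f,m,p,s=st(); Y=R.from_quat(s["orientation"]).as_matrix()[:,1]
print(t,f,m,"heading",np.arctan2(Y[1],Y[0]),s["grip_force"],s["width"])
a=viewer.camera("wrist"); b=viewer.camera("side"); cv2.imwrite("pics/r3s.png",b)
cv2.imwrite("pics/r3.png",cv2.hconcat([cv2.resize(a[100:400,130:430],(400,400)),cv2.resize(b[225:350,215:340],(400,400),interpolation=cv2.INTER_CUBIC)]))
from tilt import *
print(shift("pics/g3s.png","pics/r3s.png",(298,291,315,306)))
E
```

```text
(29.0417, array([ 1.19775129, -0.11985538, -0.84879849]), array([-0.01864369, -0.08743255,  0.01848129]))
29.29 yaw -0.152 j6 0.024 f [-0.4 -0.6  0.2] m [0.02 0.   0.01] g 30 w 16.9 c [548.  -59.6]
29.54 yaw -0.054 j6 -0.072 f [-0.7  0.8  1.1] m [0.07 0.11 0.07] g 30 w 17.2 c [548.  -59.6]
29.79 yaw 0.045 j6 -0.170 f [-1.3 -0.1  1.5] m [0.06 0.23 0.02] g 30 w 17.5 c [547.9 -59.6]
30.04 yaw 0.143 j6 -0.267 f [-2.3  0.2  2. ] m [0.09 0.42 0.02] g 30 w 17.5 c [547.9 -59.6]
30.29 yaw 0.241 j6 -0.365 f [-2.6  0.2  2.6] m [0.03 0.53 0.03] g 30 w 17.7 c [547.7 -59.6]
30.54 yaw 0.339 j6 -0.464 f [-3.8  0.1  2.2] m [0.02 0.62 0.  ] g 30 w 17.3 c [547.6 -59.6]
30.79 yaw 0.437 j6 -0.562 f [-4.1 -0.4  2.6] m [-0.11  0.67  0.06] g 30 w 17.2 c [547.4 -59.6]
31.04 yaw 0.535 j6 -0.660 f [-5.1 -1.3  2.7] m [-0.12  0.73  0.06] g 30 w 17.2 c [547.2 -59.7]
31.29 yaw 0.634 j6 -0.759 f [-4.  -0.8  2.5] m [-0.22  0.67  0.04] g 30 w 17.6 c [546.9 -59.7]
31.54 yaw 0.732 j6 -0.857 f [-4.2 -2.4  2.3] m [-0.32  0.62  0.07] g 30 w 17.4 c [546.7 -59.8]
31.79 yaw 0.830 j6 -0.955 f [-3.2 -1.5  2.5] m [-0.29  0.56  0.04] g 30 w 17.6 c [546.5 -59.9]
32.04 yaw 0.928 j6 -1.054 f [-3.7 -2.5  1.8] m [-0.37  0.5   0.04] g 30 w 17.4 c [546.3 -60. ]
32.29 yaw 1.026 j6 -1.152 f [-2.5 -2.6 -0.3] m [-0.4   0.39  0.01] g 30 w 17.4 c [546.2 -60.2]
32.54 yaw 1.125 j6 -1.251 f [-1.6 -3.1  0.1] m [-0.4   0.25  0.01] g 30 w 17.2 c [546.  -60.3]
32.79 yaw 1.223 j6 -1.349 f [-2.6 -2.2 -0.9] m [-0.44  0.24  0.02] g 30 w 17.4 c [545.9 -60.5]
33.04 yaw 1.321 j6 -1.448 f [-0.5 -2.8 -1.3] m [-0.45  0.04  0.06] g 30 w 17.5 c [545.8 -60.6]
[545.77635623 -60.73398711] 199.3419999999998 1.3210000000000002
33.5417 [-0.04512132 -3.42047769 -1.57635413] [-0.52708    -0.15752778  0.02853641] heading 1.3204773256903524 29.99970406293869 17.744951727016055
(array([0., 0.]), 0.9956245422363281)
```

View pics/r3.png

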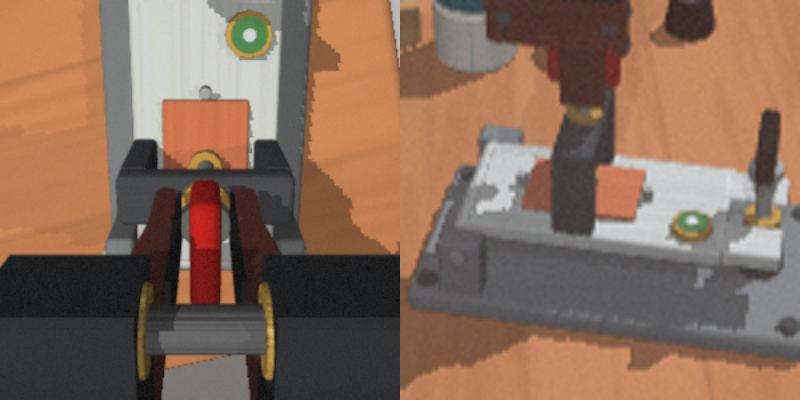

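The red wing is square in the pads at (205,240), perpendicular to the bridge, so it has turned a quarter turn from its seat. The platform hasn't moved since levelling. Handing in.

```bash
python3 -c "
from station import workorder
print(workorder.sign_off())"
```

```text
the job is handed in; nothing more can be done
None
```

I levelled the table, seated the red clamp knob, backed it off a quarter turn (1.57 rad), and handed the job in at about 34 s with the fingers still gripping the red knob at 30 N; no verdict was returned.

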